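# Free and half-draw the piston of a sample press

## Task

The piston rod of the small sample press is locked down by a keeper. Pick up the mallet, knock the press's sprung release peg all the way down with the mallet's head (never push the peg or the press with your fingers), and lay or stand the mallet back on the worktop. Then take the piston rod by its grip, draw it straight up 30 mm, half of its depth in the bore, without wedging it hard in the bore or pulling it out, and finish while still holding it there; leave the vial, the timer and the tape roll where they are.

Things in the scene. Friction and masses are not known exactly. Their poses are not given: they have to be found in the camera images.
- press: the press, fixed; origin under its barrel on the worktop, z up along the bore, x from the peg to the barrel. Base plate 150 x 84 x 12 mm (x = -100 to 50). Steel barrel: square block 46 x 46 mm round the z axis, top at z = 75 mm, round bore 21.5 mm down to the base plate. Peg housing 26 x 36 mm at x = -55 mm, top at z = 90 mm, carries the peg and the keeper
- peg (a joint): travel of the release peg: 0 = up (locked), 0.012 m = fully down, its stop. It needs about 5 to 7 N to move (5 N friction and a weak spring) and stays where it is driven. Going down it draws the keeper back
- peg_head (a point): centre of the top face of the release peg's round steel head (16 mm diameter), on the press at x = -55 mm; 104 mm above the worktop when up, 92 mm when down (2 mm over the housing's top)
- rod: the piston rod, 122 mm long, about 0.32 kg, loose, upright in the bore; origin at the centre of its foot, z up. From the foot: 20 mm diameter for 60 mm (in the bore), collar 34 mm wide at 60 to 67 mm (rests on the barrel's top: foot at z = 15 mm of the press), neck 14 mm wide to 77 mm, grooved round grip 26 mm wide from 77 to 122 mm (top 137 mm above the worktop). It falls back if let go
- rod_grip (a point): point on the rod's axis in its grip, 103 mm above its foot (118 mm above the worktop when fully in)
- mallet: small mallet, about 0.30 kg, standing on one face of its head; origin at the centre of that lower face, z up, x away from the handle. Head: cylinder 36 mm wide, 60 mm tall, steel, a white plastic face at each end. Handle: wooden bar 16 mm wide, 22 mm high, level at z = 30 mm, along -x out to x = -132 mm. It balances near the head
- mallet_grip (a point): point on the middle of the mallet's handle, 45 mm from the head's axis, 30 mm above the head's lower face
- vial: bystander: screw-cap sample vial 34 mm diameter, 60 mm tall, standing; origin at the centre of its underside
- timer: bystander: white wedge-shaped bench timer 48 x 62 x 55 mm; origin at the centre of its underside
- tape: bystander: roll of white label tape lying flat, 62 mm diameter, 19 mm high; origin at the centre of its underside
- keeper_tip (a point): tip of the keeper, a flat steel blade 14 mm wide (z = 83 to 88 mm of the press) that runs from the peg housing towards the barrel; with the peg up it lies 6 mm over the rod's collar and blocks the rod. It moves back 0.85 mm for each mm of peg travel and clears the collar after about 8 mm

How it is judged:
On the way, in this order (a step that is already met when the one before it is completed fails the run):
1. the release peg is driven down (at least 10 of 12 mm) with the mallet held in the fingers (value of joint peg above 0.01 m and contact force between the fingers and mallet above 1 N and contact force between mallet and press above 0.5 N), for 0.05 s.
2. the mallet is down on the worktop and let go (height (world z) of mallet below 0.035 m and contact force between the fingers and mallet below 0.3 N and linear speed of mallet below 0.05 m/s), for 0.2 s.
3. the gripped rod is drawn 22 to 38 mm up (z of rod in the frame of press between 0.037 and 0.053 m and contact force between the fingers and rod above 1 N), for 0.2 s.
At the end, for the whole second after the job is handed in: The fingers hold the piston rod still, drawn 30 mm (+/- 8 mm) up out of its rest, still upright in the bore (within 0.08 rad and 5 mm of its axis) and not wedged against it (under 15 N); the release peg is down (at least 9.5 mm); the mallet lies or stands on the worktop, let go and at rest (all of step 3 and horizontal distance between rod and press below 0.005 m and angle between the z axis of rod and the z axis of press, either way round below 0.08 rad and contact force between rod and press below 15 N and contact force between each of rod, the fingers and mallet below 0.3 N and linear speed of each of rod, mallet below 0.02 m/s and value of joint peg above 0.0095 m and height (world z) of mallet between -0.01 and 0.035 m); the arm keeps its last pose, push and grip.
It fails at once if the fingers push on the press or its peg (over 4 N) (contact force between the fingers and press above 4 N).
It fails at once if the rod is pulled out (more than 55 mm up) (z of rod in the frame of press above 0.07 m).
It fails at once if the rod is wedged against the press (over 40 N) (contact force between rod and press above 40 N).
It fails at once if a bystander is moved more than 20 mm (distance of any of vial, timer, tape from where it was at the start of the episode above 0.02 m).
It also fails if it takes over 58 s, if anything falls off the work surface, if the arm or the gripper's body presses on something with over 40 N, if the wrist force passes 120 N, or if a joint passes its speed limit or range.

## Robot

A 7-joint arm with a two-finger parallel gripper is mounted at the origin on a cart in front of the work surface, level with it; the furniture and walls round the work are solid. World frame = base frame: x ahead of the robot, y to its left, z up, the work surface at z = 0. Lengths are in m, angles in rad, forces in N, time in s.
With the tool pointing down it reaches from about 0.4 to 0.9 m from the base axis. Payload 5.5 kg.
Tool frame: the origin (TCP) lies at the very end of the fingers, on their centre line; the grasp point (between the pads) lies 19 mm behind it (ctrl.tcp_to_grasp is the distance from the TCP to the grasp point, in m); z points along the fingers, y is the line along which they close (so a half turn about z gives the same grasp; the last joint's range is limited). The gripper opens to 92 mm and grips with 3 to 60 N. Pads are 19 mm wide; open, the fingers measure 130 mm over their backs; the gripper's body (75 mm by 190 mm) begins 47 mm behind the grasp point.
Start: joints at [1.384, 0.501, -0.427, 1.55, 0.221, 1.138, -0.21], TCP at [0.283, -0.585, 0.227] pointing down, gripper open.
Joint ranges: [-2.88, 2.88], [-0.31, 2.03], [-1.54, 1.56], [0.2, 2.42], [-1.41, 4.55], [0.19, 2.02], [-2.57, 2.57]. Speed limits (rad/s): [2.57, 2.57, 3.14, 3.14, 3.14, 3.14, 3.14].

## Interface

Orientations are given as a unit quaternion [x, y, z, w].
In Python, from rig import ctrl gives the robot as it stands.
- The arm moves only by the tool pendant, called as name(argument=value, ...), one argument or row to a line, values as JSON. Schema: {"type":"object","properties":{"increments":{"type":"array","items":{"type":"number"},"minItems":6,"maxItems":120},"jaw":{"type":"number"},"grip_n":{"type":"number"},"only":{"type":"string"},"quiet":{"type":"boolean"},"lines":{"type":"string"}},"required":["increments"],"additionalProperties":false}. increments is one flat list of numbers that holds 1 to 20 rows one after another, with no inner brackets; each row has 6 numbers: dx, dy, dz in normalised numbers (1 is 1 m), then a rotation vector rx, ry, rz in fractions of the full range, 1 being pi rad; each row is the pose to reach, as a shift and turn from the pose commanded when the call began, along the tool's axes at that moment; what a row does not reach only later rows make up. A row lasts 1/10 s, in which the tool goes at most 0.05 m and 0.15 rad, less where a joint would pass 70% of its speed; a pose out of reach is approached as far as the arm can. jaw is the finger opening in m, set as the call begins (left out keeps the last). The fingers move at their own pace and stop on an object; grip_n is the grip in N (left out, the last holds). Time passes only in rows, so rows that do not move let the fingers close. The tool returns the time, the measured TCP pose, the force, the opening and the grip force at its end. only (a regular expression) keeps the lines of the reply that match it, lines (a string "A,B") keeps lines A to B, and quiet returns only ok. Input that does not fit is refused with a message, and nothing moves.
- ctrl.sense(): the state, without advancing time (a new reading comes with each control period).
- ctrl.grab_frame(name): name is "side" or "top"; returns (picture, depth): 480x640x3 uint8, red, green, blue; 480x640 float32, m along the optical axis (not along the pixel's ray), 0 where there is no reading.
- ctrl.calibration(name): a dict with "fx", "fy", "cx", "cy" (pixels), "world_to_cam" (4x4, takes a point from world to camera coordinates). Camera axes: x right, y down, z forward; pixel columns grow to the right and rows downward; lengths in m; the calibration is good to about 2 mm. A picture is of the moment at which its call begins. calibration takes no time and is no camera call.
- ctrl.job_done(): hands the job in; it is judged then, once.
The state is a dict: "clock": time; "qpos": joint angles; "joint_vel": joint speeds; "effort": joint torques, N m; "eef_pos": TCP position; "ee_rot": TCP orientation; "force": force on the tool from outside, world axes, zero at the start; "moment": the same for the moment, N m; "opening": finger opening in m; "gripper_force": force on a finger pad.
Only numpy, scipy, OpenCV 4.12 (cv2) and the standard library are available. Lean on these libraries where they do the work, as an engineer would, in place of code of your own. Each camera call takes 0.05 s, during which the arm holds its last target. There are 200 camera calls.

## Working session

There is one attempt and no reset: what is moved stays moved. The work goes in short steps, Python scripts to look and compute and a tool call to move; the robot and the scene stay as the last step left them, time stands still between calls to the robot, and variables do not carry over. Pictures are saved under pics/ and viewed, at most 10 in all, crops included, and the job is handed in when it is done.

```bash
mkdir -p pics; cat > h.py <<'E'
import numpy as np, cv2
from rig import ctrl
from scipy.spatial.transform import Rotation as R
def cloud(n):
    im,d=ctrl.grab_frame(n); c=ctrl.calibration(n)
    v,u=np.mgrid[:480,:640]
    P=np.stack([(u-c['cx'])/c['fx']*d,(v-c['cy'])/c['fy']*d,d],-1)
    T=np.linalg.inv(np.array(c['world_to_cam']))
    return im,d,P@T[:3,:3].T+T[:3,3]
E
python3 - <<'E'
from h import *
s=ctrl.sense(); print(s['clock'],s['eef_pos'],s['ee_rot'],s['opening'],ctrl.tcp_to_grasp)
for n in('side','top'):
    im,d,W=cloud(n); cv2.imwrite(f'pics/{n}0.png',im[...,::-1]); np.savez(f'{n}0.npz',im=im,d=d,W=W)
    c=ctrl.calibration(n); print(n,np.linalg.inv(c['world_to_cam'])[:3].round(3).tolist())
E
```

```text
0.0 [ 0.28228132 -0.58474364  0.22567907] [ 9.74808585e-01  2.23040993e-01 -1.79409363e-04 -9.51954841e-04] 0.0920942212302075 0.0188
side [[0.986, -0.081, 0.142, 0.49], [-0.163, -0.581, 0.797, -0.728], [0.018, -0.81, -0.586, 0.673]]
top [[0.023, -0.994, 0.111, 0.551], [-0.999, -0.02, 0.027, 0.014], [-0.025, -0.111, -0.993, 1.034]]
```

View pics/top0.png

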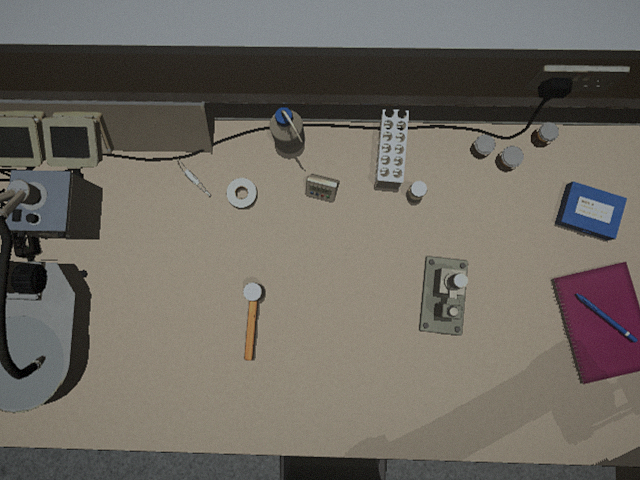

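View pics/side0.png

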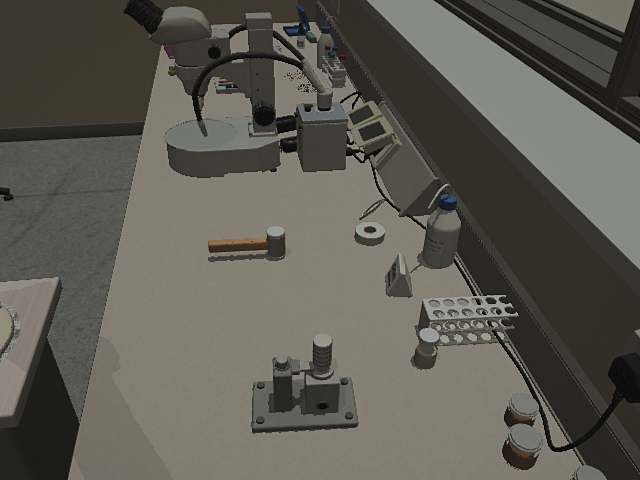

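The top view shows the mallet head at (253,291), with its handle running down to (249,358). The press plate is at (443,295), the rod top at (459,281) and the peg head at (453,311). The side view shows the same layout and nothing is blocking it.

```bash
python3 - <<'E'
from h import *
z=np.load('top0.npz'); W=z['W']; im=z['im'].astype(int)
def reg(n,u0,u1,v0,v1,lo,hi,extra=None,W=W):
    S=W[v0:v1,u0:u1]; m=(S[...,2]>lo)&(S[...,2]<hi)
    if extra is not None: m&=extra[v0:v1,u0:u1]
    p=S[m]; (c,sz,a)=cv2.minAreaRect((p[:,:2]*1000).astype(np.float32))
    print(n,len(p),'mean',p.mean(0).round(4),'med z',np.median(p[:,2]).round(4),'rect',np.round(c,1),np.round(sz,1),round(a,1)); return p
print('table',np.median(W[380:430,150:300,2]))
reg('head',235,275,275,308,.052,.075)
h=reg('handle',235,275,305,365,.030,.055)
d=np.linalg.svd(h[:,:2]-h[:,:2].mean(0))[2][0]; print('dir',d, 'ang',np.arctan2(d[1],d[0]))
reg('plate',410,480,245,345,.006,.02)
reg('rodtop',440,480,260,300,.128,.15)
reg('peg',435,475,298,325,.096,.115)
reg('housing',425,475,290,325,.084,.094)
reg('vial',400,435,170,210,.05,.075)
reg('tape',220,265,170,215,.012,.03)
s=np.load('side0.npz')['W']
reg('S head',262,290,222,262,.055,.075,W=s)
reg('S rodtop',305,340,330,350,.128,.15,W=s)
reg('S peg',270,295,352,366,.099,.115,W=s)
reg('S plate',245,365,370,435,.006,.018,W=s)
reg('S handle',205,262,230,256,.03,.055,W=s)
E
```

```text
table -0.0006675546860075432
head 269 mean [0.5614 0.1667 0.0593] med z 0.0594 rect [561.2 166.7] [34.9 34.1] 64.4
handle 484 mean [0.4837 0.1702 0.0399] med z 0.0403 rect [483.1 171.1] [ 16.5 106.5] 86.9
dir [-0.99860563  0.05279018] ang 3.0887779229356425
plate 1943 mean [ 0.558  -0.1994  0.0117] med z 0.0115 rect [ 563.1 -213. ] [ 95.8 150.4] 85.4
rodtop 181 mean [ 0.5883 -0.2092  0.136 ] med z 0.1364 rect [ 587.6 -209.6] [24.5 24.8] 1.1
peg 63 mean [ 0.5337 -0.2047  0.1031] med z 0.1032 rect [ 533.7 -205.2] [12.6 15.2] 1.5
housing 355 mean [ 0.5437 -0.2049  0.089 ] med z 0.089 rect [ 546.2 -204. ] [52.9 36.1] 1.1
vial 262 mean [ 0.771  -0.1438  0.0591] med z 0.0593 rect [ 776.4 -135.6] [63.1 33.3] 60.3
tape 631 mean [0.7617 0.2032 0.0184] med z 0.0185 rect [761.9 203.2] [61.6 60.3] 5.8
S head 177 mean [0.5619 0.1638 0.0597] med z 0.0599 rect [562.2 166. ] [37.5 33. ] 83.4
S rodtop 278 mean [ 0.5886 -0.2132  0.1361] med z 0.1367 rect [ 589.  -210.9] [25.7 25.3] 17.0
S peg 98 mean [ 0.5344 -0.2071  0.1035] med z 0.1037 rect [ 534.5 -206.3] [15.6 14.8] 47.8
S plate 3306 mean [ 0.5581 -0.2204  0.0122] med z 0.0122 rect [ 564.5 -208.5] [ 86.5 150.3] 84.9
S handle 457 mean [0.4814 0.1666 0.0382] med z 0.0394 rect [481.8 170.6] [ 22.1 103.5] 87.3
```

```bash
cat >> h.py <<'E'
def togo(xyz,yaw=None):
    """shift in tool axes to reach TCP xyz, turn (rotvec, tool) to point down with tool x at world yaw"""
    s=ctrl.sense(); r=R.from_quat(s['ee_rot'])
    out=r.inv().apply(np.array(xyz)-s['eef_pos'])
    rv=np.zeros(3)
    if yaw is not None:
        t=R.from_matrix(np.array([[np.cos(yaw),np.sin(yaw),0],[np.sin(yaw),-np.cos(yaw),0],[0,0,-1]]))
        rv=(r.inv()*t).as_rotvec()
    print('shift',out.round(4),'rot',rv.round(4),'clock',s['clock'],'F',s['force'].round(2) if hasattr(s['force'],'round') else s['force'])
E
python3 -c "
from h import *
togo([.5236,.1683,.22],-.0528)"
```

```text
shift [ 0.5448 -0.5733  0.0068] rot [-1.700e-03  4.000e-04  5.026e-01] clock 0.1 F [ 0.55 -0.82  0.04]
```

Units first: turns go in shares of pi rad. So 0.503 rad / 3.1416 = 0.1601.

pendant(
  increments=[0.05,-0.05,0,0,0,0.0318,0.545,-0.573,0,0,0,0.1601,0.545,-0.573,0,0,0,0.1601,0.545,-0.573,0,0,0,0.1601,0.545,-0.573,0,0,0,0.1601,0.545,-0.573,0,0,0,0.1601,0.545,-0.573,0,0,0,0.1601,0.545,-0.573,0,0,0,0.1601,0.545,-0.573,0,0,0,0.1601,0.545,-0.573,0,0,0,0.1601,0.545,-0.573,0,0,0,0.1601,0.545,-0.573,0,0,0,0.1601,0.545,-0.573,0,0,0,0.1601,0.545,-0.573,0,0,0,0.1601,0.545,-0.573,0,0,0,0.1601,0.545,-0.573,0,0,0,0.1601,0.545,-0.573,0,0,0,0.1601,0.545,-0.573,0,0,0,0.1601,0.545,-0.573,0,0,0,0.1601,0.545,-0.573,0,0,0,0.1601],
  jaw=0.05,
)

```text
clock: 2.1
eef_pos: [0.5242, 0.1655, 0.2265]
ee_rot: [1.0, -0.028, -0.0, 0.001]
force: [-0.3, 0.1, 0.6]
opening: 0.0501
gripper_force: 0.0
```

```bash
python3 -c "
from h import *
togo([.5236,.1683,.011],-.0528); print(ctrl.sense()['qpos'])"
```

```text
shift [-0.0007 -0.003   0.2155] rot [ 0.0013  0.0004 -0.0031] clock 2.1 F [-0.26  0.13  0.6 ]
[ 0.25446827  0.38351127 -0.76043946  1.79693138  0.29784038  1.08020506
 -2.2389703 ]
```

pendant(
  increments=[0,-0.002,0.04,0,0,0,0,-0.002,0.08,0,0,0,0,-0.002,0.12,0,0,0,0,-0.002,0.14,0,0,0,0,-0.002,0.14,0,0,0,0,-0.002,0.14,0,0,0],
)

```text
clock: 2.7
eef_pos: [0.5247, 0.1688, 0.0873]
ee_rot: [1.0, -0.027, 0.0, 0.0]
force: [0.6, 0.4, -0.0]
opening: 0.0501
gripper_force: 0.0
```

```bash
python3 - <<'E'
from h import *
togo([.5236,.1683,.011],-.0528)
im,d,W=cloud('top'); c=im[230:390,150:350]; cv2.imwrite('pics/t1.png',cv2.resize(c,None,fx=3,fy=3)[...,::-1])
E
```

```text
shift [-0.0011  0.0005  0.0763] rot [ 0.0001 -0.0001 -0.0018] clock 2.7 F [ 0.61  0.39 -0.03]
```

View pics/t1.png

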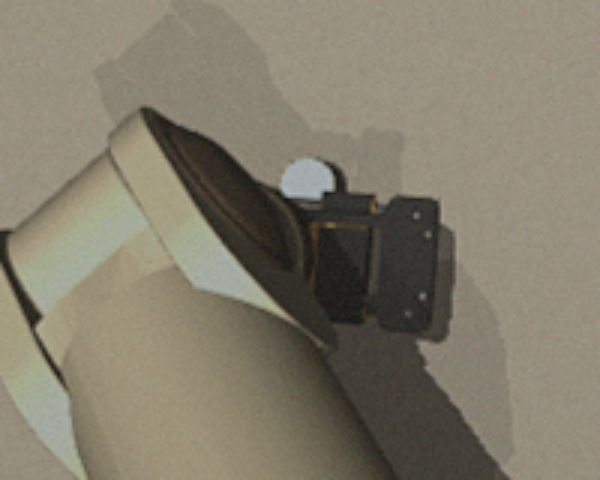

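The gripper sits just behind the mallet head (white face at crop (307,180)) and is lined up with the handle, so I'm descending to grasp it.

pendant(
  increments=[-0.001,0,0.03,0,0,0,-0.001,0,0.06,0,0,0,-0.001,0,0.076,0,0,0,-0.001,0,0.076,0,0,0,-0.001,0,0.076,0,0,0],
)

```text
clock: 3.25
eef_pos: [0.5243, 0.1701, 0.0119]
ee_rot: [1.0, -0.027, 0.001, -0.0]
force: [0.7, -0.3, 0.9]
opening: 0.0502
gripper_force: 0.0
```

pendant(
  increments=[0,0,0,0,0,0,0,0,0,0,0,0,0,0,0,0,0,0,0,0,0,0,0,0,0,0,0,0,0,0],
  jaw=0.0,
  grip_n=55,
)

```text
clock: 3.75
eef_pos: [0.5235, 0.1695, 0.0109]
ee_rot: [1.0, -0.027, 0.0, 0.0]
force: [-0.5, -0.4, 2.5]
opening: 0.0157
gripper_force: 54.9
```

pendant(
  increments=[0,0,-0.005,0,0,0,0,0,-0.02,0,0,0,0,0,-0.06,0,0,0,0,0,-0.1,0,0,0,0,0,-0.14,0,0,0,0,0,-0.165,0,0,0,0,0,-0.165,0,0,0,0,0,-0.165,0,0,0],
)

```text
clock: 4.55
eef_pos: [0.5232, 0.1693, 0.1761]
ee_rot: [1.0, -0.027, 0.0, 0.0]
force: [-0.4, -0.4, -4.0]
opening: 0.0155
gripper_force: 54.9
```

```bash
python3 - <<'E'
from h import *
togo([.5236,.1683,.011],-.0528)
im,d,W=cloud('side'); cv2.imwrite('pics/s2.png',im[...,::-1][:,100:500]); np.savez('s2.npz',im=im,W=W)
E
```

```text
shift [0.0003 0.0009 0.1651] rot [ 0.0005 -0.0009 -0.0006] clock 4.55 F [-0.38 -0.4  -3.96]
```

View pics/s2.png

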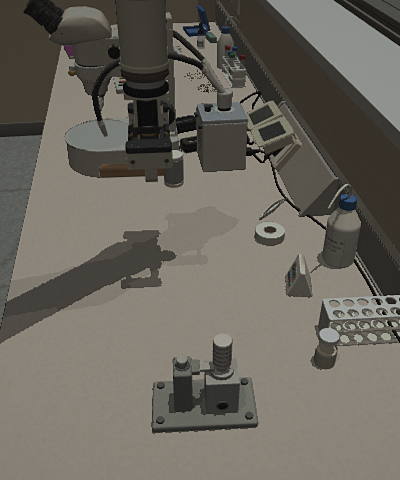

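The mallet is held level, with its head at full-frame pixel (274,168). Next I move it over the peg.

```bash
python3 -c "
from h import *
togo([.4962,-.2037,.176],-.0528)"
```

```text
shift [-0.0064  0.3735 -0.0006] rot [ 0.0011  0.0014 -0.0005] clock 4.6 F [-0.74 -0.3  -3.88]
```

pendant(
  increments=[0,0.03,0,0,0,0,-0.007,0.374,0,0,0,0,-0.007,0.374,0,0,0,0,-0.007,0.374,0,0,0,0,-0.007,0.374,0,0,0,0,-0.007,0.374,0,0,0,0,-0.007,0.374,0,0,0,0,-0.007,0.374,0,0,0,0,-0.007,0.374,0,0,0,0,-0.007,0.374,0,0,0,0,-0.007,0.374,0,0,0,0,-0.007,0.374,0,0,0,0],
)

```text
clock: 5.8
eef_pos: [0.4964, -0.2012, 0.1751]
ee_rot: [1.0, -0.025, -0.001, -0.001]
force: [0.8, 0.3, -2.6]
opening: 0.0155
gripper_force: 54.9
```

```bash
python3 - <<'E'
from h import *
togo([.4962,-.2037,.176],-.0528)
for n in ('side','top'):
    im,d,W=cloud(n)
    cv2.imwrite(f'pics/{n}3.png',cv2.resize(im[250:430,200:440] if n=='side' else im[230:380,370:570],None,fx=3,fy=3)[...,::-1]); np.savez(n+'3.npz',im=im,W=W)
    m=(abs(W[...,0]-.5342)<.035)&(abs(W[...,1]+.2057)<.035)&(W[...,2]>.15)&(W[...,2]<.24)
    p=W[m]; print(n,len(p),np.percentile(p,[1,50,99],axis=0).round(4).tolist() if len(p) else '')
E
```

```text
shift [-0.0001  0.0025 -0.0009] rot [-0.0012  0.0011  0.0028] clock 5.8 F [ 0.77  0.29 -2.57]
side 748 [[0.5228, -0.2216, 0.1654], [0.5417, -0.2167, 0.2061], [0.5524, -0.1888, 0.2255]]
top 366 [[0.5312, -0.2189, 0.1668], [0.5404, -0.1967, 0.2229], [0.5514, -0.184, 0.2264]]
```

View pics/side3.png

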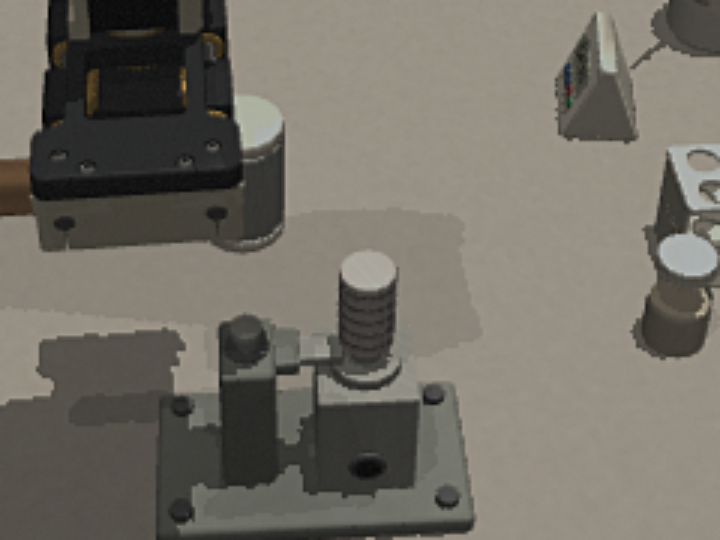

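The head is upright in the pads at crop (250,180), and its measured axis is at x=0.534, in line with the peg at crop (247,335). Now I press down.

pendant(
  increments=[0,0.002,0.03,0,0,0,0,0.002,0.052,0,0,0,0,0.002,0.056,0,0,0,0,0.002,0.06,0,0,0,0,0.002,0.063,0,0,0,0,0.002,0.066,0,0,0,0,0.002,0.069,0,0,0,0,0.002,0.072,0,0,0,0,0.002,0.074,0,0,0,0,0.002,0.074,0,0,0],
)

```text
clock: 6.9
eef_pos: [0.4972, -0.2051, 0.1021]
ee_rot: [1.0, -0.026, 0.001, 0.0]
force: [-0.9, 3.4, 4.0]
opening: 0.0152
gripper_force: 54.9
```

```bash
python3 - <<'E'
from h import *
togo([.4962,-.2037,.103],-.0528)
E
```

```text
shift [-0.0011 -0.0014 -0.0009] rot [-0.     -0.0014  0.    ] clock 6.9 F [-0.94  3.45  3.97]
```

pendant(
  increments=[0,0,0.002,0,0,0,0,0,0.004,0,0,0,0,0,0.005,0,0,0,0,0,0.005,0,0,0],
)

```text
clock: 7.3
eef_pos: [0.4963, -0.2054, 0.0992]
ee_rot: [1.0, -0.027, -0.0, 0.001]
force: [-11.6, 4.8, 27.1]
opening: 0.0153
gripper_force: 55.0
```

```bash
python3 - <<'E'
from h import *
im,d,W=cloud('side'); cv2.imwrite('pics/s4.png',cv2.resize(im[250:430,200:440],None,fx=3,fy=3)[...,::-1])
E
```

```text
(no output)
```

View pics/s4.png

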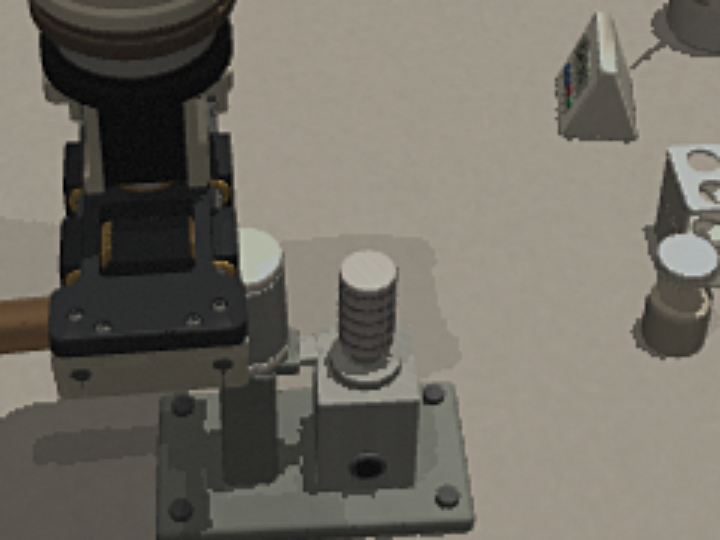

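The contact force rose to about 30 N, so the peg is on its stop, and the keeper is drawn back from the collar (crop (310,350)). I'm lifting and carrying the mallet to clear worktop.

pendant(
  increments=[0,0,-0.01,0,0,0,0,0,-0.04,0,0,0,0,0,-0.075,0,0,0,0,-0.03,-0.075,0,0,0,0,-0.08,-0.075,0,0,0,0,-0.13,-0.075,0,0,0,0,-0.18,-0.075,0,0,0,0,-0.23,-0.075,0,0,0,0,-0.28,-0.075,0,0,0,0,-0.28,-0.06,0,0,0,0,-0.28,-0.02,0,0,0,0,-0.28,0.03,0,0,0,0,-0.28,0.06,0,0,0,0,-0.28,0.06,0,0,0],
)

```text
clock: 8.75
eef_pos: [0.5073, 0.0727, 0.0323]
ee_rot: [1.0, -0.027, -0.004, 0.001]
force: [-1.3, -0.4, -2.3]
opening: 0.0157
gripper_force: 55.0
```

```bash
python3 - <<'E'
from h import *
togo([.51,.08,.011],-.0528)
im,d,W=cloud('top'); im2,d2,W2=cloud('side')
m=(W[...,0]>.5)&(W[...,0]<.55)&(abs(W[...,1]+.2057)<.03)&(W[...,2]>.08)&(W[...,2]<.12)
print('peg/housing z',np.percentile(W[m][:,2],[50,90,99]))
m=(abs(W[...,0]-.5342)<.006)&(abs(W[...,1]+.2057)<.006); print(W[m][:,2].mean())
cv2.imwrite('pics/s5.png',np.hstack([cv2.resize(im2[160:420,200:340],None,fx=2,fy=2),cv2.resize(im[230:360,370:500],(520,520))])[...,::-1])
p=W2[200:280,240:330]; p=p[(p[...,2]>.002)&(p[...,0]>.535)&(p[...,0]<.60)&(p[...,2]<.1)&(abs(p[...,1]-.07)<.05)]; print(len(p),np.percentile(p,[1,50,99],axis=0).round(4) if len(p) else '')
E
```

```text
shift [ 0.0025 -0.0075  0.0213] rot [ 0.0015  0.0089 -0.0007] clock 8.75 F [-1.32 -0.37 -2.28]
peg/housing z [0.08976765 0.09203242 0.09392843]
0.0911131804296576
417 [[0.5355 0.052  0.0022]
 [0.5541 0.0583 0.0598]
 [0.5945 0.1127 0.0874]]
```

View pics/s5.png

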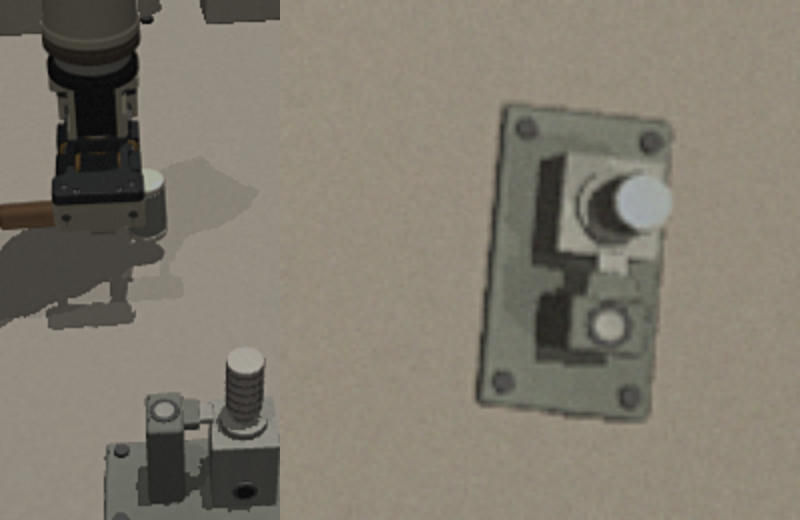

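The peg head is now nearly flush at z≈0.092 (crop (610,325)), and the keeper is clear of the collar. I'm setting the mallet down.

pendant(
  increments=[0,0,0.008,0,0,0,0,0,0.014,0,0,0,0,0,0.018,0,0,0,0,0,0.021,0,0,0,0,0,0.022,0,0,0,0,0,0.022,0,0,0],
)

```text
clock: 9.45
eef_pos: [0.5113, 0.0742, 0.0148]
ee_rot: [1.0, -0.027, 0.0, 0.0]
force: [-0.4, -0.3, -3.5]
opening: 0.0155
gripper_force: 55.0
```

pendant(
  increments=[0,0,0.002,0,0,0,0,0,0.003,0,0,0,0,0,0.004,0,0,0,0,0,0.004,0,0,0],
)

```text
clock: 9.85
eef_pos: [0.5112, 0.0742, 0.0106]
ee_rot: [1.0, -0.027, -0.0, 0.0]
force: [-0.2, -0.6, -2.5]
opening: 0.0154
gripper_force: 55.0
```

pendant(
  increments=[0,0,0.001,0,0,0,0,0,0.001,0,0,0],
)

```text
clock: 10.05
eef_pos: [0.5114, 0.0742, 0.0098]
ee_rot: [1.0, -0.027, 0.0, -0.0]
force: [-0.7, -0.2, -2.6]
opening: 0.0158
gripper_force: 55.0
```

pendant(
  increments=[0,0,0,0,0,0,0,0,0,0,0,0,0,0,0,0,0,0,0,0,0,0,0,0],
  jaw=0.05,
)

```text
clock: 10.45
eef_pos: [0.5115, 0.0743, 0.0099]
ee_rot: [1.0, -0.027, 0.0, -0.0]
force: [0.1, -0.7, 1.0]
opening: 0.0428
gripper_force: 0.0
```

pendant(
  increments=[0,0,-0.03,0,0,0,0,0,-0.08,0,0,0,0,0,-0.13,0,0,0,0,0,-0.18,0,0,0,0,0,-0.21,0,0,0,0,0,-0.21,0,0,0,0,0,-0.21,0,0,0],
)

```text
clock: 11.15
eef_pos: [0.5116, 0.0739, 0.2202]
ee_rot: [1.0, -0.027, 0.001, 0.0]
force: [-0.6, 0.7, -0.2]
opening: 0.0501
gripper_force: 0.0
```

```bash
python3 - <<'E'
from h import *
W=cloud('top')[2]
p=W[(abs(W[...,0]-.588)<.02)&(abs(W[...,1]+.2102)<.02)&(W[...,2]>.13)]; print(len(p),p.mean(0),cv2.minAreaRect((p[:,:2]*1000).astype('f')))
p=W[(abs(W[...,0]-.549)<.03)&(abs(W[...,1]-.072)<.03)&(W[...,2]>.05)&(W[...,2]<.08)]; print(len(p),p.mean(0) if len(p) else '')
togo([.5885,-.2102,.225],-.083); print(ctrl.sense()['qpos'])
E
```

```text
175 [ 0.58821931 -0.20924522  0.13598369] ((588.3289794921875, -209.57955932617188), (23.929826736450195, 25.217639923095703), 78.68746185302734)
56 [0.55924449 0.06467249 0.05909692]
shift [ 0.0928  0.2794 -0.0058] rot [0.0007 0.0007 0.0295] clock 11.2 F [0.04 0.18 0.8 ]
[ 0.45793159  0.32911516 -0.78172747  1.88298587  0.26806132  1.0378182
 -2.05937234]
```

The mallet is standing and released, with its head top at z=0.059. Next is the rod.

To row units: 0.03 rad / 3.1416 = 0.0095.

pendant(
  increments=[0.093,0.279,0,0,0,0.0095,0.093,0.279,0,0,0,0.0095,0.093,0.279,0,0,0,0.0095,0.093,0.279,0,0,0,0.0095,0.093,0.279,0,0,0,0.0095,0.093,0.279,0,0,0,0.0095,0.093,0.279,0,0,0,0.0095,0.093,0.279,0,0,0,0.0095,0.093,0.279,0,0,0,0.0095,0.093,0.279,0,0,0,0.0095],
  jaw=0.06,
)

```text
clock: 12.2
eef_pos: [0.5891, -0.2069, 0.2192]
ee_rot: [0.999, -0.04, -0.001, -0.001]
force: [0.2, 0.0, 0.2]
opening: 0.0599
gripper_force: 0.0
```

```bash
python3 -c "
from h import *
togo([.5883,-.2098,.101],-.083)"
```

```text
shift [-0.0004  0.003   0.1182] rot [-0.001   0.0011  0.0031] clock 12.2 F [0.23 0.03 0.24]
```

pendant(
  increments=[0,0.001,0.03,0,0,0,0,0.001,0.06,0,0,0,0,0.001,0.06,0,0,0,0,0.001,0.06,0,0,0,0,0.001,0.06,0,0,0],
)

```text
clock: 12.7
eef_pos: [0.5906, -0.2098, 0.1616]
ee_rot: [0.999, -0.041, 0.001, 0.0]
force: [0.3, 0.6, 0.4]
opening: 0.0601
gripper_force: 0.0
```

```bash
python3 -c "
from h import *
togo([.5883,-.2098,.101],-.083)"
```

```text
shift [-0.0024  0.0002  0.0606] rot [ 0.0004 -0.0026  0.0009] clock 12.7 F [0.28 0.56 0.39]
```

pendant(
  increments=[-0.002,0,0.02,0,0,0,-0.002,0,0.045,0,0,0,-0.002,0,0.06,0,0,0,-0.002,0,0.06,0,0,0,-0.002,0,0.06,0,0,0,-0.002,0,0.06,0,0,0],
)

```text
clock: 13.3
eef_pos: [0.5885, -0.2103, 0.1013]
ee_rot: [0.999, -0.042, 0.001, 0.0]
force: [0.0, -0.8, 0.2]
opening: 0.06
gripper_force: 0.0
```

```bash
python3 -c "
from h import *
togo([.5883,-.2098,.101],-.083)"
```

```text
shift [-0.0002 -0.0005  0.0003] rot [ 0.0005 -0.0024 -0.0001] clock 13.3 F [ 0.02 -0.84  0.24]
```

pendant(
  increments=[0,0,0,0,0,0,0,0,0,0,0,0,0,0,0,0,0,0,0,0,0,0,0,0,0,0,0,0,0,0,0,0,0,0,0,0],
  jaw=0,
  grip_n=12,
)

```text
clock: 13.9
eef_pos: [0.5873, -0.2104, 0.0998]
ee_rot: [0.999, -0.042, 0.0, 0.0]
force: [-1.2, -1.0, 0.2]
opening: 0.026
gripper_force: 12.0
```

```bash
python3 -c "
from h import *
togo([.5883,-.2098,.101],-.083); print(ctrl.sense()['moment'])"
```

```text
shift [ 0.001  -0.0007 -0.0012] rot [ 0.0002 -0.0001 -0.0004] clock 13.9 F [-1.2  -0.96  0.19]
[-0.02893823 -0.02029165 -0.02456851]
```

The fingers have closed to 26 mm, which is the grip's width, with very little side force. I'm drawing the rod up in stages.

pendant(
  increments=[0,0,-0.001,0,0,0,0,0,-0.003,0,0,0,0,0,-0.005,0,0,0,0,0,-0.007,0,0,0,0,0,-0.01,0,0,0,0,0,-0.01,0,0,0],
  grip_n=20,
)

```text
clock: 14.5
eef_pos: [0.5876, -0.2102, 0.1103]
ee_rot: [0.999, -0.042, 0.0, 0.0]
force: [0.7, -0.1, -2.9]
opening: 0.0252
gripper_force: 20.0
```

```bash
python3 -c "
from h import *
togo([.5883,-.2098,.130],-.083); print(ctrl.sense()['moment'])"
```

```text
shift [ 0.0007 -0.0004 -0.0197] rot [ 0.0001 -0.0007 -0.0001] clock 14.5 F [ 0.67 -0.07 -2.88]
[ 0.03407516  0.00622059 -0.00501006]
```

Only the rod's weight (about 3 N) is on the tool, with no wedging.

pendant(
  increments=[0,0,-0.003,0,0,0,0,0,-0.006,0,0,0,0,0,-0.009,0,0,0,0,0,-0.012,0,0,0,0,0,-0.015,0,0,0,0,0,-0.018,0,0,0,0,0,-0.02,0,0,0,0,0,-0.02,0,0,0,0,0,-0.02,0,0,0,0,0,-0.02,0,0,0,0,0,-0.02,0,0,0],
)

```text
clock: 15.6
eef_pos: [0.5871, -0.2101, 0.1295]
ee_rot: [0.999, -0.042, -0.0, -0.0]
force: [-0.4, 0.1, -3.3]
opening: 0.0256
gripper_force: 20.0
```

```bash
python3 - <<'E'
from h import *
togo([.5883,-.2098,.130],-.083); print(ctrl.sense()['moment'])
im,d,W=cloud('side'); cv2.imwrite('pics/s6.png',cv2.resize(im[200:430,200:430],None,fx=2.5,fy=2.5)[...,::-1])
E
```

```text
shift [ 0.0011 -0.0004 -0.0005] rot [-0.0001  0.0003 -0.0001] clock 15.6 F [-0.39  0.05 -3.33]
[ 0.02808361  0.01967577 -0.00493592]
```

View pics/s6.png

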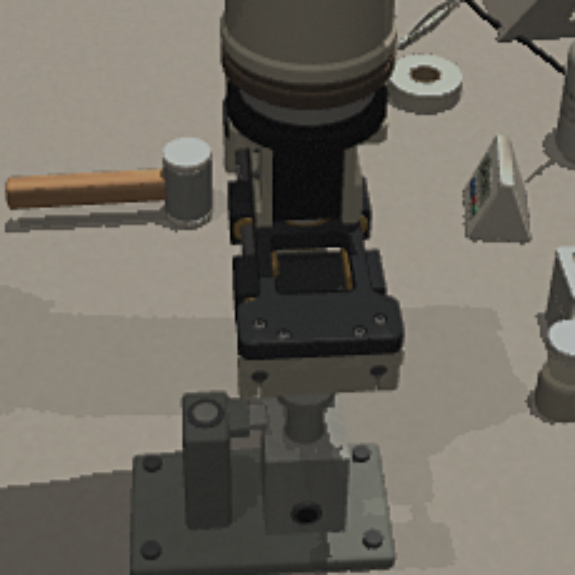

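The rod is raised, with its shaft visible between barrel and collar at crop (305,420). The mallet stands free at (187,180) and the bystanders haven't moved. TCP travel was 29.7 mm.

```bash
python3 -c "
from rig import ctrl
print(ctrl.job_done())"
```

```text
the job is handed in; nothing more can be done
None
```

I handed the job in at about 15.7 s, with the peg driven to its stop, the mallet standing free on the worktop, and the rod held about 30 mm up with only its weight on the tool; the hand-in printed no verdict.

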